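Unpack the trim kit and sort it

ROBOT

A 6-joint arm with a two-finger parallel gripper is mounted at the origin on the work surface. World frame = base frame: x ahead of the robot, y to its left, z up, the work surface at z = 0. Lengths are in m, angles in rad, forces in N, time in s.
With the tool pointing down it reaches from about 0.3 to 0.825 m from the base axis. Payload 5.4 kg.
Tool frame: the origin (TCP) lies at the very end of the fingers, on their centre line; the grasp point (between the pads) lies 19 mm behind it; z points along the fingers, y is the line along which they close (so a half turn about z gives the same grasp; the last joint's range is limited). The gripper opens to 92 mm and grips with 3 to 60 N. Pads are 20 mm wide; open, the fingers measure 128 mm over their backs; the gripper's body (75 mm by 189 mm) begins 69 mm behind the grasp point.
Start: joints at [-1.542, 0.158, 1.597, -0, 1.386, -0.21], TCP at [0.136, -0.559, 0.215] pointing down, gripper open.
Joint ranges: [-2.91, 2.91], [-0.94, 2.29], [0.18, 2.7], [-1.29, 4.43], [0.17, 2.64], [-3, 3]. Speed limits (rad/s): [2.57, 2.57, 3.14, 3.14, 3.14, 3.14].

INTERFACE

Orientations are given as a rotation vector (axis times angle).
In Python, from workcell import bot gives the robot as it stands. Calls block until the motion is done:
- bot.goto(position, orientation): joint-space move of the TCP to a pose.
- bot.line_to(position, rot=None, max_speed=0.15): straight line of the TCP; rot=None keeps the orientation; max_speed is the mean speed in m/s.
- bot.set_joints(angles): joint-space move.
- bot.set_gripper(opening, newtons=None): opening from 0.0 (shut) to 1.0 (fully open); newtons is the grip in N (None keeps the last); returns when the fingers have stopped.
- bot.hold(seconds).
- bot.inverse_kinematics(position, orientation): joint angles nearest the present ones, or None.
- bot.read_camera(name): name is "scene" or "top"; returns a dict with "pixels" (480x640x3 uint8, blue, green, red), "fx", "fy", "cx", "cy" (pixels), "R" (3x3) and "t" (3): a world point X has camera coordinates R X + t. Camera axes: x right, y down, z forward; pixel columns grow to the right and rows downward; lengths in m; the calibration is good to about 2 mm. A picture is of the moment at which its call begins. There is no depth.
A pose or a line that the arm cannot do raises bot.MotionError and nothing moves.
- bot.job_done(): hands the job in; it is judged then, once.
Readings, each from a call of its own:
- bot.current_clock(): time.
- bot.current_joints(): joint angles.
- bot.current_joint_vel(): joint speeds.
- bot.current_effort(): joint torques, N m.
- bot.current_ee_pos(): TCP position.
- bot.current_tool_rot(): TCP orientation.
- bot.current_contact_force(): force on the tool from outside, world axes, zero at the start.
- bot.current_ft_torque(): the same for the moment, N m.
- bot.current_opening(): opening from 0.0 (shut) to 1.0 (fully open).
- bot.current_grip_force(): force on a finger pad.
Only numpy, scipy, OpenCV 4.12 (cv2) and the standard library are available. Lean on these libraries where they do the work, as an engineer would, in place of code of your own. Each camera call takes 0.05 s, during which the arm holds its last target. There are 200 camera calls.

TASK

Unpack the tool case: swing its lid up past the balance point so that it stays open by itself, and leave it open. Then put every seam roller into the low wooden tray and every sanding block into the steel tub, those from the case and those lying on the bench alike, leaving the tray and tub standing level and the other things on the bench where they are.

Things in the scene. Friction and masses are not known exactly. Their poses are not given: they have to be found in the camera images.
- case: black clamshell tool case, fixed: lower half 200 (x) x 336 (y) x 60 mm high, walls and floor 6 mm, open inside. Origin: centre of its underside; x points from its front (steel latches, not fastened, robot side) to its hinge side, z up. The lid's hinge line runs along y at x = 100, z = 60 mm. The shut lid adds 30 mm: its top is 90 mm above the bench.
- lid (a joint): angle of the lid, rad: 0 shut, grows as the front edge rises and swings away from the robot, 1.85 = open stop. A 200 x 336 x 30 mm shell of 0.3 kg on a free hinge (about 1.5 N at the front edge lifts it): let go below about 1.35 it falls shut, beyond that it falls open to the stop and stays.
- lid_handle (a point): middle of the steel grab bar on the lid: round, 12 mm thick, 100 mm long, running along the lid's front edge (case y), its axis 35 mm above the lid, a post at each end. Point: on the bar's axis, 25 mm behind the lid's front edge; turns with the lid. With the lid shut it is 125 mm above the bench at case x = -75, y = 0 mm.
- tray: low brown wooden tray, loose, about 0.8 kg: 200 (x) x 170 (y) x 35 mm high, walls and floor 5 mm thick. Origin: centre of its underside, z up. For the seam rollers.
- tub: deeper bare steel tub, loose, about 0.9 kg: 150 (x) x 170 (y) x 70 mm high, walls and floor 5 mm thick. Origin: centre of its underside, z up. For the sanding blocks.
- roller1_mid (a point): seam roller: wooden handle 85 x 26 x 28 mm, steel wheel (34 across, 34 wide) at one end; 134 mm long, 0.13 kg. Point: on its centre line, 14 mm above the underside, near its centre of mass; x along it to the wheel (handle x -66 to +18 mm), z up as it lies. Starts in the case, along the case's x, in one of four places side by side (case y about -112, -37, 38, 113 mm). May be absent (None from the start).
- roller2_mid (a point): seam roller: wooden handle 85 x 26 x 28 mm, steel wheel (34 across, 34 wide) at one end; 134 mm long, 0.13 kg. Point: on its centre line, 14 mm above the underside, near its centre of mass; x along it to the wheel (handle x -66 to +18 mm), z up as it lies. Starts in the case, along the case's x, in one of four places side by side (case y about -112, -37, 38, 113 mm). May be absent (None from the start).
- roller3_mid (a point): seam roller: wooden handle 85 x 26 x 28 mm, steel wheel (34 across, 34 wide) at one end; 134 mm long, 0.13 kg. Point: on its centre line, 14 mm above the underside, near its centre of mass; x along it to the wheel (handle x -66 to +18 mm), z up as it lies. Starts loose on the bench, left of the case, pointing roughly away from the robot. May be absent (None from the start).
- block1_mid (a point): hand sanding block: wooden bar 110 x 36 mm, 38 mm high, with a thin dark rubber sole; 0.12 kg. Point: its centre; x along it, z up as it lies. Starts in the case, along the case's x, in one of four places side by side (case y about -112, -37, 38, 113 mm). May be absent (None from the start).
- block2_mid (a point): hand sanding block: wooden bar 110 x 36 mm, 38 mm high, with a thin dark rubber sole; 0.12 kg. Point: its centre; x along it, z up as it lies. Starts in the case, along the case's x, in one of four places side by side (case y about -112, -37, 38, 113 mm). May be absent (None from the start).
- block3_mid (a point): hand sanding block: wooden bar 110 x 36 mm, 38 mm high, with a thin dark rubber sole; 0.12 kg. Point: its centre; x along it, z up as it lies. Starts loose on the bench, left of the case, pointing roughly away from the robot. May be absent (None from the start).
- glue: bystander, not to be disturbed: white plastic glue bottle, 60 mm thick, 170 mm tall; origin at its underside
- tin: bystander, not to be disturbed: steel tin, 100 mm across, 110 mm tall; origin at its underside
- tape: bystander, not to be disturbed: empty cardboard tape core lying flat, 84 mm across, 24 mm high; origin at its underside
- mug: bystander, not to be disturbed: white mug, 80 mm across, 90 mm tall; origin at its underside
Mind the look-alikes: they are no part of the job. Leave any orange or yellow look-alike of the part that bears block3_mid alone.

How it is judged:
By the outcome, as a careful person would: the job done as asked, in the order asked, and still so for the second after the job is handed in, with the robot touching nothing.
Of roller1, roller2, roller3, block1, block2, block3 only 4 to 6 are there at a start; the rules pass over those that are not, and their reading is None.
At some moment in a run one of tray, tub may be knocked a few centimetres aside while the robot is not near it.
Once in a run the grip may slacken for a moment while it holds something.
It also fails if it takes over 210 s, if anything falls off the work surface, if the arm or the gripper's body presses on something with over 40 N, if the wrist force passes 120 N, or if a joint passes its speed limit or range.

## Working session

There is one attempt and no reset: what is moved stays moved. The work goes in short steps, each a Python script; the robot and the scene stay as the last script left them, time stands still between calls to the robot, and variables do not carry over. Pictures are saved under pics/ and viewed, at most 14 in all, crops included, and the job is handed in when it is done.

```bash
ls; mkdir -p pics; python3 - <<'E'
from workcell import bot
import cv2
for n in("scene","top"):
    c=bot.read_camera(n);cv2.imwrite(f"pics/{n}0.png",c["pixels"]);print(n,c["fx"],c["fy"],c["cx"],c["cy"],c["R"],c["t"])
print(bot.current_clock(),bot.current_tool_rot(),bot.current_opening())
E
```

```text
pics
scene 437.4341662459862 437.4341662459862 325.4105523849364 241.69171002606097 [[-0.37986772  0.92503835 -0.00213923]
 [ 0.76143913  0.31137073 -0.56855846]
 [-0.52527228 -0.2176059  -0.82264008]] [ 0.22153274 -0.33299908  1.65719595]
top 583.2039208074058 583.2039208074058 319.63029045139416 237.9225313581839 [[-0.02640085 -0.99961655 -0.00835189]
 [-0.98488379  0.0274407  -0.17102902]
 [ 0.17119262  0.00371033 -0.98523059]] [-0.01157851  0.54033503  1.48047981]
0.1 [-3.11755629e+00 -3.74000866e-01 -2.58686622e-04] 0.9992639478876219
```

View pics/scene0.png

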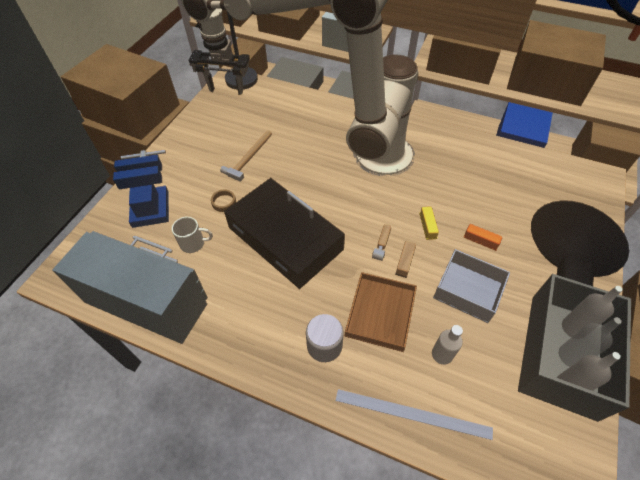

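View pics/top0.png

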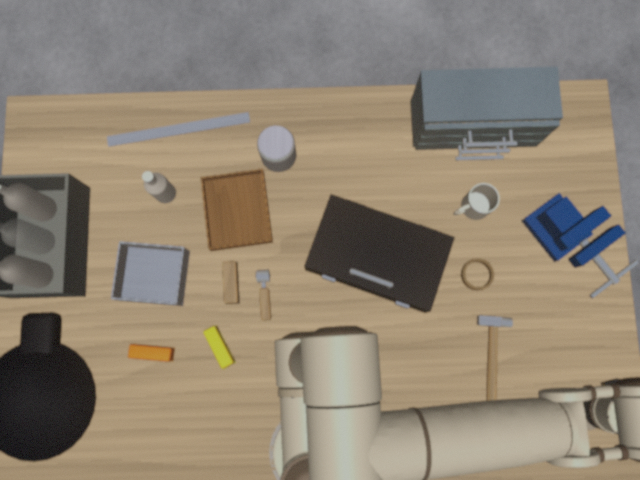

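Scene: case at top-view (380,253) with bar at (371,278), tray (237,210), tub (150,273), block3 (231,282), roller3 (264,295, wheel up at 276); orange (150,352) and yellow (218,347) blocks are decoys.

```bash
cat > h.py <<'E'
import numpy as np, cv2
from workcell import bot
from scipy.spatial.transform import Rotation as Ro
def cam(n="top"):
    c=bot.read_camera(n); c["hsv"]=cv2.cvtColor(c["pixels"],cv2.COLOR_BGR2HSV); return c
def ray(c,uv,z):
    "pixels (N,2) -> world points on the plane z"
    uv=np.atleast_2d(np.asarray(uv,float)); R=np.array(c["R"]);t=np.array(c["t"])
    d=np.c_[(uv[:,0]-c["cx"])/c["fx"],(uv[:,1]-c["cy"])/c["fy"],np.ones(len(uv))]@R
    o=-R.T@t
    return o+d*((z-o[2])/d[:,2])[:,None]
def proj(c,X):
    p=np.atleast_2d(X)@np.array(c["R"]).T+np.array(c["t"])
    return np.c_[p[:,0]/p[:,2]*c["fx"]+c["cx"],p[:,1]/p[:,2]*c["fy"]+c["cy"]]
def down(yaw):
    "tool down; tool y (closing line) at angle yaw in the world xy plane"
    y=np.array([np.cos(yaw),np.sin(yaw),0]);z=np.array([0,0,-1.])
    return Ro.from_matrix(np.c_[np.cross(y,z),y,z]).as_rotvec()
E
python3 - <<'E'
from h import *
c=cam();h=c["hsv"]
for n,(u,v) in dict(block=(231,282),blockend=(231,265),handle=(264,307),wheel=(263,276),bench1=(247,290),bench2=(300,300),bench3=(210,300),tray=(237,210),trayrim=(204,215),tub=(150,273),tubrim=(118,270),lid=(380,245),bar=(371,278),front=(360,285)).items(): print(n,h[v,u],end=' ')
cv2.imwrite("pics/crop1.png",cv2.resize(c["pixels"][155:345,105:365],None,fx=3,fy=3,interpolation=cv2.INTER_CUBIC))
cv2.imwrite("pics/crop2.png",cv2.resize(c["pixels"][180:320,290:470],None,fx=4,fy=4,interpolation=cv2.INTER_CUBIC))
E
```

```text
block [ 16  87 156] blockend [ 16  86 152] handle [ 17  84 164] wheel [113  19 158] bench1 [ 18  74 176] bench2 [ 18  74 169] bench3 [ 18  77 170] tray [ 15 136 135] trayrim [ 16  97 152] tub [111  26 159] tubrim [15 27 75] lid [11 41 50] bar [109  19 151] front [18 46 56]
```

View pics/crop1.png

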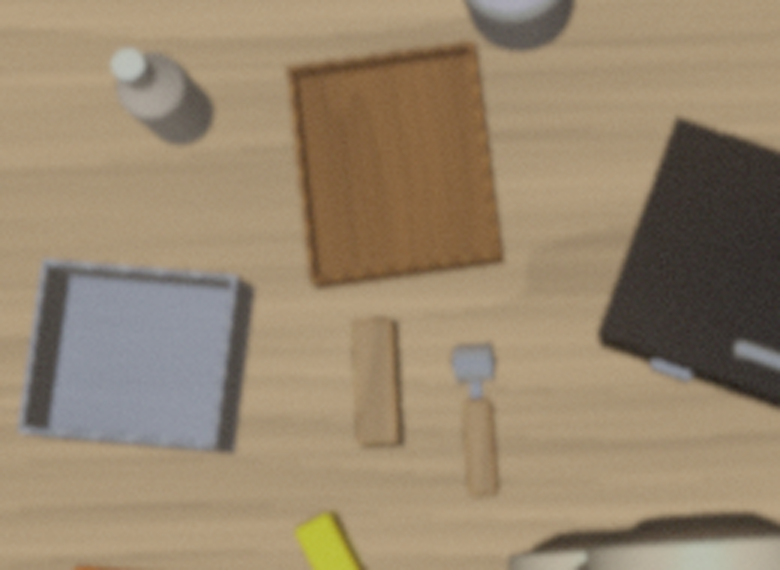

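View pics/crop2.png

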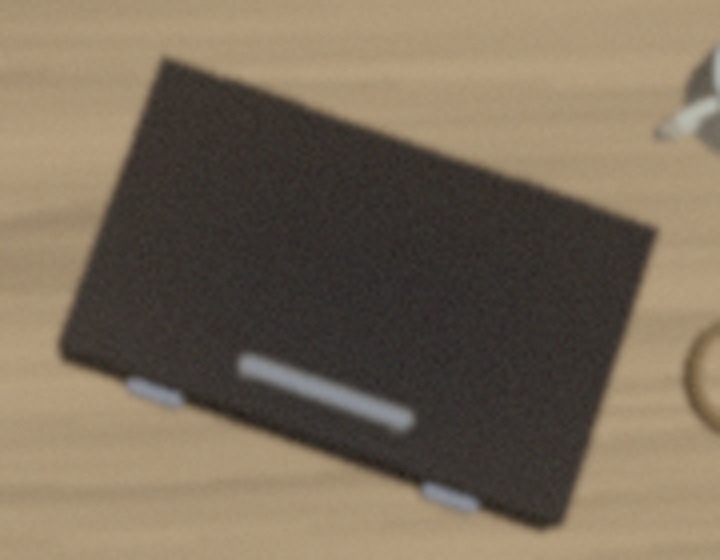

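Crops: tray corners at crop1 (289,68),(472,43),(502,262),(315,285); tub rim (42,260),(243,276),(222,450),(20,430); block3 top at (376,381) upright; roller3 handle at (480,445), wheel (473,362). Crop2: lid rear edge (163,58)-(657,230), bar (239,362)-(413,420).

```bash
cat >> h.py <<'E'
def blob(c,mask,near,z):
    "metric minAreaRect, on plane z, of the largest contour of mask within 0.12 m of near -> centre, (long,short), angle of long side"
    k,_=cv2.findContours(mask.astype(np.uint8),cv2.RETR_EXTERNAL,cv2.CHAIN_APPROX_NONE)
    best=None
    for q in sorted(k,key=cv2.contourArea,reverse=True):
        X=ray(c,q[:,0,:],z)[:,:2]
        if np.linalg.norm(X.mean(0)-near)<.12: best=X;break
    if best is None: return None
    (x,y),(w,h),a=cv2.minAreaRect((best*1000).astype(np.float32)); a=np.radians(a)
    if w<h: w,h,a=h,w,a+np.pi/2
    a=(a+np.pi/2)%np.pi-np.pi/2
    return np.array([x,y])/1000,(w,h),a
def bins(c,tn,bn):
    "tray and tub: (centre, size, angle of long side)"
    h=cv2.cvtColor(cv2.GaussianBlur(c["pixels"],(3,3),0),cv2.COLOR_BGR2HSV);H,S,V=cv2.split(h)
    k=np.ones((5,5),np.uint8)
    tray=cv2.morphologyEx(((H>8)&(H<20)&(S>100)&(V>60)&(V<165)).astype(np.uint8),cv2.MORPH_CLOSE,k)
    tub=cv2.morphologyEx(((H>95)&(H<130)&(S>12)&(S<60)&(V>110)).astype(np.uint8),cv2.MORPH_CLOSE,np.ones((13,13),np.uint8))
    return blob(c,tray,tn,.035),blob(c,tub,bn,.07)
E
python3 - <<'E'
from h import *
c=cam();H,S,V=cv2.split(c["hsv"])
o1=np.array([105,155]);o2=np.array([290,180])
m=lambda p,o,s:np.array(p)/s+o
T=ray(c,m([(289,68),(472,43),(502,262),(315,285)],o1,3),.035);print("tray",T.mean(0))
B=ray(c,m([(42,260),(243,276),(222,450),(20,430)],o1,3),.07);print("tub",B.mean(0))
print(bins(c,T.mean(0)[:2],B.mean(0)[:2]))
L=ray(c,m([(163,58),(657,230),(65,345)],o2,4),.09);print("lid",L,np.linalg.norm(L[0]-L[1]),np.linalg.norm(L[0]-L[2]))
bar=ray(c,m([(239,362),(413,420)],o2,4),.131);print("bar",bar,bar.mean(0))
dark=((V<75)).astype(np.uint8)
print("case(lid z)",blob(c,dark,L[1:].mean(0)[:2],.09))
barm=((V>110)&(H>95)&(S<60)).astype(np.uint8);print("bar",blob(c,barm,bar.mean(0)[:2],.131))
bk=ray(c,m([(354,318),(392,318),(398,444),(362,444)],o1,3),.038);print("block3",bk,bk.mean(0))
rl=ray(c,m([(473,345),(473,378),(478,400),(482,493)],o1,3),.028);print("roller3",rl)
s=cam("scene");print(proj(s,[*bar,[*bk.mean(0)]]))
E
```

```text
tray [0.62500331 0.19324449 0.035     ]
tub [0.4575257  0.41250536 0.07      ]
((array([0.62608575, 0.19478111]), (204.0900421142578, 171.58670043945312), np.float64(0.11165012419150822)), (array([0.45303271, 0.40552927]), (141.9984588623047, 133.6147918701172), np.float64(1.4580131856847496)))
lid [[ 0.64493101 -0.05801719  0.09      ]
 [ 0.52383626 -0.36795409  0.09      ]
 [ 0.46072487  0.00925208  0.09      ]] 0.33275338621338435 0.19610471163308993
bar [[ 0.442226   -0.09807055  0.131     ]
 [ 0.40386517 -0.20263881  0.131     ]] [ 0.42304559 -0.15035468  0.131     ]
case(lid z) (array([ 0.4901438 , -0.17521524]), (329.15081787109375, 202.7523193359375), np.float64(1.20019349266056))
bar (array([ 0.42314478, -0.15018201]), (106.02986145019531, 10.545438766479492), np.float64(1.1953449415799615))
block3 [[0.48703092 0.22838411 0.038     ]
 [0.48611715 0.19518443 0.038     ]
 [0.37645231 0.19020015 0.038     ]
 [0.37728853 0.22126418 0.038     ]] [0.43172223 0.20875822 0.038     ]
roller3 [[0.46168994 0.12572164 0.028     ]
 [0.43272292 0.12600224 0.028     ]
 [0.41339727 0.12183062 0.028     ]
 [0.33301821 0.11919307 0.028     ]]
[[313.17010657 208.58929016]
 [287.53399418 190.05747412]
 [406.37534375 254.33488253]]
```

```bash
cat >> h.py <<'E'
CY=-0.372; CX=np.array([np.cos(CY),np.sin(CY)]); CYv=np.array([-np.sin(CY),np.cos(CY)])
CO=np.array([.493,-.177])
def best(yaw,p):
    "tool-down orientation, of the two equivalent ones the one that needs the least wrist turn"
    j=bot.current_joints(); o=[]
    for k in(-1,0,1):
        r=down(yaw+k*np.pi) ; q=bot.inverse_kinematics(list(p),list(r))
        if q is not None: o.append((abs(q[5])+.3*np.abs(np.array(q)-j).sum(),r))
    return min(o,key=lambda a:a[0])[1]
E
python3 - <<'E'
from h import *
hd=CO-.075*CX
P=lambda xy,z:[float(xy[0]),float(xy[1]),float(z)]
bot.set_gripper(.5,12)
r=list(best(CY,P(hd,.25)))
hx=CO+.1*CX
arc=[]
for th in np.arange(0,1.76,.175):
    a=np.pi-np.arctan2(.065,.175)-th; R=np.hypot(.065,.175)
    arc.append(P(hx+R*np.cos(a)*CX,.06+R*np.sin(a)-.017))
for p in arc:
    if bot.inverse_kinematics(p,r) is None: print("no ik",p)
bot.goto(P(hd,.25),r)
bot.line_to(arc[0],max_speed=.12)
print(bot.current_ee_pos(),bot.current_contact_force())
bot.set_gripper(0,12); print(bot.current_opening(),bot.current_grip_force(),bot.current_contact_force())
for p in arc[1:]:
    bot.line_to(p,max_speed=.12); f=bot.current_contact_force(); print(np.round(f,1),round(bot.current_opening(),3))
    if np.linalg.norm(f)>40: print("stop");break
else:
    bot.set_gripper(.3); bot.hold(.3)
    print(bot.current_contact_force())
    p=arc[-1][:2]; bot.line_to(P(p,.33)); print(bot.current_contact_force(),bot.current_clock())
    c=cam("scene");cv2.imwrite("pics/open_s.png",c["pixels"])
    c=cam();cv2.imwrite("pics/open_t.png",c["pixels"])
E
```

```text
[ 0.4236821  -0.15014247  0.10876861] [-0.25251858  0.70522961  1.09257257]
0.12612072209776712 12.000794112682343 [11.78205149 -3.34506016 -6.54021313]
[ 17.6  -4.8 -12.5] 0.127
[ 16.4  -7.9 -17.9] 0.129
[  9.6  -4.8 -12.8] 0.125
[ 2.3 -2.1 -6.2] 0.124
[-1.9  0.7  4.2] 0.124
[-2.8  0.1  6.2] 0.122
[-0.1 -0.5  5.2] 0.127
[ 0.2 -1.2  4.5] 0.123
[ 1.  -1.3  2.5] 0.127
[ 1.8 -2.1  2.3] 0.127
[-0.0645959  -0.20598595 -0.17282622]
[ 1.03734077 -0.4017822  -0.9631011 ] 10.7917
```

```bash
python3 - <<'E'
from h import *
p=[.40,.30,.30]; bot.goto(p,list(best(np.pi/2,p)))
s=cam("scene");c=cam()
a=s["pixels"][150:310,200:450]; b=c["pixels"][150:330,180:480]
a=cv2.resize(a,(600,384),interpolation=cv2.INTER_CUBIC)
cv2.imwrite("pics/c1.png",cv2.resize(b,(800,480),interpolation=cv2.INTER_CUBIC)); cv2.imwrite("pics/c2.png",a)
E
```

```text
(no output)
```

View pics/c1.png

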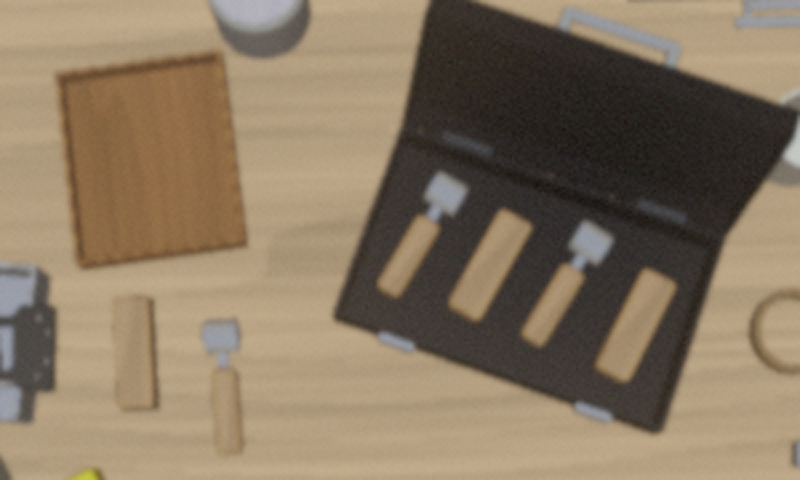

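All six parts are present: in the case from left to right roller, block, roller, block (wheels away from robot); the lid stands open at its stop; roller3 and block3 lie where they were.

```bash
cat >> h.py <<'E'
def tubhull(c):
    h=cv2.cvtColor(cv2.GaussianBlur(c["pixels"],(3,3),0),cv2.COLOR_BGR2HSV);S=h[:,:,1]
    m=cv2.morphologyEx((S<52).astype(np.uint8),cv2.MORPH_CLOSE,np.ones((5,5),np.uint8))
    return blob(c,m,np.array([.457,.412]),.07)
E
python3 - <<'E'
from h import *
c=cam(); ref=dict(c); ref["pixels"]=cv2.imread("pics/top0.png")
o1=np.array([105,155])
B=ray(c,np.array([(42,260),(243,276),(222,450),(20,430)])/3+o1,.07)
print("edges",[np.round(np.linalg.norm(B[i]-B[i-1]),4) for i in range(4)])
print("hull ref",tubhull(ref))
H,S,V=cv2.split(cv2.cvtColor(cv2.GaussianBlur(c["pixels"],(3,3),0),cv2.COLOR_BGR2HSV))
hull=cv2.convexHull(proj(c,[[*(CO+x*CX+y*CYv),.006] for x in(-.085,.085) for y in(-.155,.155)]).astype(np.int32))
ins=cv2.fillConvexPoly(np.zeros(S.shape,np.uint8),hull,1)
wood=((S>60)&(V>95)&(H<30)&(ins>0)).astype(np.uint8)
steel=((S<50)&(V>110)&(ins>0)).astype(np.uint8)
for nm,m,z in(("wood",wood,.034),("steel",steel,.038)):
    k,_=cv2.findContours(m,cv2.RETR_EXTERNAL,cv2.CHAIN_APPROX_NONE)
    for q in k:
        if cv2.contourArea(q)<40: continue
        big=cv2.contourArea(q)>450
        X=ray(c,q[:,0],.044 if big else z)[:,:2]
        (x,y),(w,h),a=cv2.minAreaRect((X*1000).astype(np.float32)); a=np.radians(a)
        if w<h:w,h,a=h,w,a+np.pi/2
        d=np.array([x,y])/1000-CO
        print(nm,cv2.contourArea(q),np.round([x,y,w,h],1),"ang",round((a+np.pi/2)%np.pi-np.pi/2,3),"case xy",np.round([d@CX*1000,d@CYv*1000],1))
E
```

```text
edges [np.float64(0.1462), np.float64(0.1745), np.float64(0.1491), np.float64(0.1729)]
hull ref (array([0.45780957, 0.41075885]), (186.12741088867188, 154.7836456298828), np.float64(1.4581130542256275))
wood 615.5 [ 444.6 -278.7  114.4   40.1] ang -0.513 case xy [  -8.1 -112.4]
wood 318.0 [ 467.6 -199.7   86.5   28.8] ang -0.588 case xy [-15.4 -30.4]
wood 327.0 [520.1 -59.3  87.7  29.5] ang -0.566 case xy [-17.5 119.5]
wood 599.5 [ 507.8 -139.2  114.2   39.6] ang -0.546 case xy [ 0.  40.6]
steel 150.0 [ 522.1 -236.    45.3   34.7] ang -0.623 case xy [ 48.5 -44.4]
steel 151.5 [575.5 -95.5  47.   34.4] ang -0.491 case xy [ 47.2 105.9]
```

```bash
cat >> h.py <<'E'
P=lambda xy,z:[float(xy[0]),float(xy[1]),float(z)]
TR=(np.array([.626,.194]),.112); TB=(np.array([.4577,.4122]),-.113)
def pick(xy,ang,z,op,n=30):
    "item axis at ang; fingers close across it, tip at z"
    bot.set_gripper(op)
    p=P(xy,.2); r=list(best(ang+np.pi/2,p)); bot.goto(p,r)
    bot.line_to(P(xy,z+.02),max_speed=.25); bot.line_to(P(xy,z),max_speed=.08)
    f=bot.current_contact_force(); bot.set_gripper(0,n); bot.line_to(P(xy,.2),max_speed=.25)
    print("picked opening mm",round(bot.current_opening()*92,1),"F",np.round(f,1))
def look():
    "where tray and tub are now: returns ((centre,yaw),(centre,yaw))"
    c=cam(); t,_=bins(c,TR[0],TB[0]); b=tubhull(c)
    print("tray",np.round(t[0],4),np.round(t[1]),round(t[2],3),"tub",np.round(b[0],4),np.round(b[1]),round(b[2],3))
    return (t[0]+[0,-.0005],t[2]),(b[0]+[0,.0015],b[2]-np.pi/2 if b[2]>0 else b[2]+np.pi/2)
def place(bin_,off,yaw,z,op,zs=.2):
    "off in the bin's frame; yaw is that of the closing line"
    c,a=bin_; xy=c+off[0]*np.array([np.cos(a),np.sin(a)])+off[1]*np.array([-np.sin(a),np.cos(a)])
    p=P(xy,zs); r=list(best(a+yaw,p)); bot.goto(p,r)
    print("carry mm",round(bot.current_opening()*92,1),end=" ")
    bot.line_to(P(xy,z+.02),max_speed=.25); bot.line_to(P(xy,z),max_speed=.06)
    print("F",np.round(bot.current_contact_force(),1),end=" ")
    bot.set_gripper(op); bot.line_to(P(xy,zs),max_speed=.25); print("t",round(bot.current_clock(),1))
E
python3 - <<'E'
from h import *
pick([.399,.1227],.06,.005,.6)
bot.goto(P([.42,-.1],.3),list(best(.06+np.pi/2,P([.42,-.1],.3))))
t,b=look()
place(t,(-.055,0),0,.013,.38)
pick([.4317,.2088],.055,.012,.6)
q=P([.42,-.1],.3);bot.goto(q,list(best(np.pi/2,q)))
t,b=look(); cv2.imwrite("pics/p1.png",cam()["pixels"][100:420,60:486])
np.save("tb.npy",np.r_[b[0],b[1]])
E
```

```text
picked opening mm 25.7 F [0.2 0.2 0.6]
tray [0.626  0.1946] [204. 171.] 0.112 tub [0.4496 0.3865] [185. 155.] 1.459
carry mm 26.0 F [ 0.7  0.3 -1.6] t 23.5
picked opening mm 36.2 F [0.1 0.5 0.3]
tray [0.6263 0.1946] [203. 171.] 0.112 tub [0.4497 0.3868] [185. 155.] 1.456
```

View pics/p1.png

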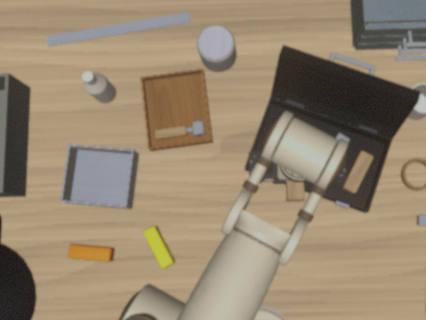

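Roller3 lies in the tray's near end; the tub was knocked ~25 mm to the right (tracked); block3 is held.

```bash
cat >> h.py <<'E'
def push(bin_,y0,y1,z):
    "closed fingers down at bin y0, push along the bin's y to y1"
    c,a=bin_; v=np.array([-np.sin(a),np.cos(a)]); bot.set_gripper(0)
    r=list(best(a+np.pi/2,P(c+y0*v,.15))); bot.goto(P(c+y0*v,.15),r)
    bot.line_to(P(c+y0*v,z),max_speed=.2); bot.line_to(P(c+y1*v,z),max_speed=.05)
    print("push F",np.round(bot.current_contact_force(),1)); bot.line_to(P(c+y1*v,.15),max_speed=.25)
E
python3 - <<'E'
from h import *
b=np.load("tb.npy");b=(b[:2],b[2])
place(b,(0,-.035),np.pi/2,.019,.46)
push(b,.006,-.022,.025)
pick([.5078,-.1392],-.546,.018,.57)
t,b=look()
place(b,(0,.035),np.pi/2,.019,.46)
push(b,-.006,.022,.025)
pick([.4446,-.2787],-.513,.021,.55)
t,b=look(); np.save("tb.npy",np.r_[b[0],b[1]])
cv2.imwrite("pics/p2.png",cv2.resize(cam()["pixels"][150:320,90:300],None,fx=3,fy=3))
print(bot.current_opening()*92)
E
```

```text
carry mm 35.7 F [ 0.  -0.1 -1.7] t 34.3
push F [ 0.1  0.2 -0.2]
picked opening mm 35.9 F [-0.1  1.1 -0.1]
tray [0.6261 0.1948] [204. 171.] 0.112 tub [0.4497 0.3867] [185. 155.] 1.459
carry mm 35.9 F [-0.2 -0.2 -1.1] t 47.2
push F [ 0.1 -0.3 -0. ]
picked opening mm 35.6 F [ 0.3  0.  -0.1]
tray [0.6261 0.1948] [203. 171.] 0.11 tub [0.4497 0.3866] [185. 155.] 1.46
35.58622808056739
```

View pics/p2.png

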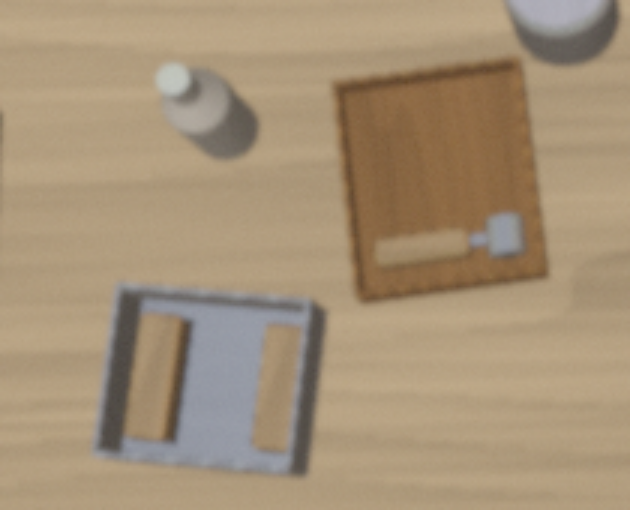

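Both blocks in the tub have been pushed to the sides, leaving a gap (columns 186–258 at row 380 of the crop) for the third.

```bash
python3 - <<'E'
from h import *
b=np.load("tb.npy");b=(b[:2],b[2]); c=cam()
g=ray(c,np.array([(181,380),(258,380)])/3+[90,150],.043)[:,:2]-b[0]
y=g@np.array([-np.sin(b[1]),np.cos(b[1])]); print("gap y",y)
ym=float(np.clip(y.mean(),-.006,.006))
place(b,(0,ym),np.pi/2,.047,.46)
pick([.4876,-.2129],-.58,.011,.45)
t,_=look(); place(t,(0,0),0,.013,.38)
pick([.5401,-.0725],-.57,.011,.42)
t,_=look(); place(t,(.055,0),0,.013,.38)
q=P([.3,-.3],.3); bot.goto(q,list(best(0,q)))
look(); cv2.imwrite("pics/p3.png",cam()["pixels"]); cv2.imwrite("pics/p3s.png",cam("scene")["pixels"])
E
```

```text
gap y [ 0.02842617 -0.03823268]
carry mm 35.7 F [ 0.7  0.1 -1.2] t 60.9
picked opening mm 25.9 F [ 0.1  0.1 -0.5]
tray [0.6261 0.1947] [203. 172.] 0.113 tub [0.4496 0.3869] [184. 155.] 1.459
carry mm 25.4 F [-0.2 -0.6 -0.3] t 70.0
picked opening mm 26.2 F [-0.1  0.4  0.4]
tray [0.6262 0.1947] [203. 171.] 0.113 tub [0.4498 0.3868] [184. 155.] 1.459
carry mm 25.8 F [ 0.1 -0.9 -1.1] t 77.8
tray [0.626  0.1946] [203. 171.] 0.114 tub [0.4498 0.3867] [185. 155.] 1.459
```

View pics/p3.png

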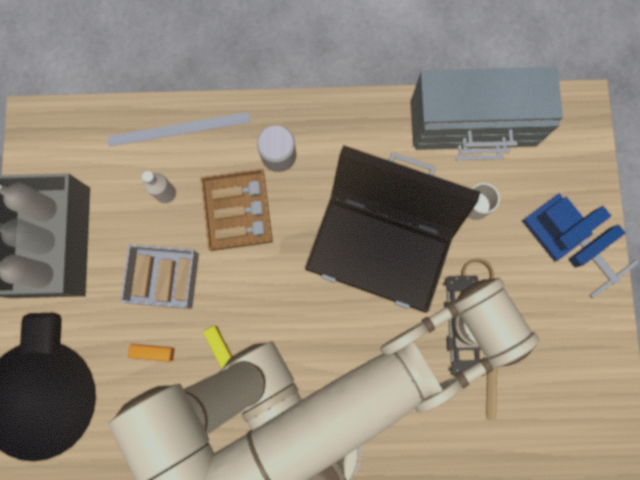

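View pics/p3s.png

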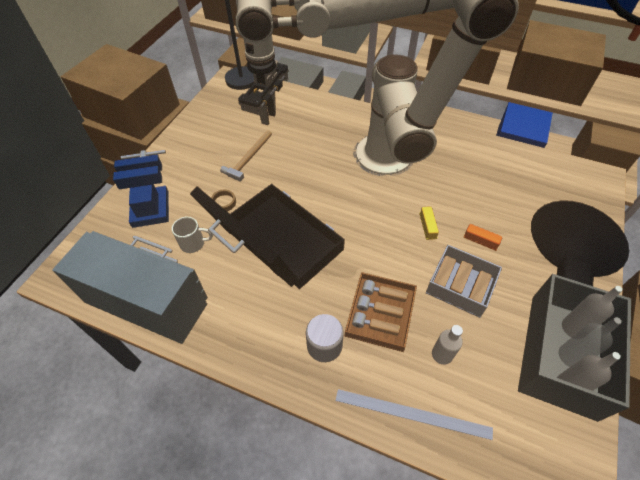

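All three rollers are in the tray (237,210) and all three blocks in the tub (160,277). The lid is open, the case is empty and the bystanders have not moved. I'll take one close look at the tub before handing in.

```bash
python3 - <<'E'
import cv2
a=cv2.imread("pics/p3.png")[235:320,110:210];b=cv2.imread("pics/p3s.png")[240:320,420:510]
cv2.imwrite("pics/p4.png",cv2.hconcat([cv2.resize(a,(400,340),interpolation=2),cv2.resize(b,(382,340),interpolation=2)]))
E
```

```text
(no output)
```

View pics/p4.png

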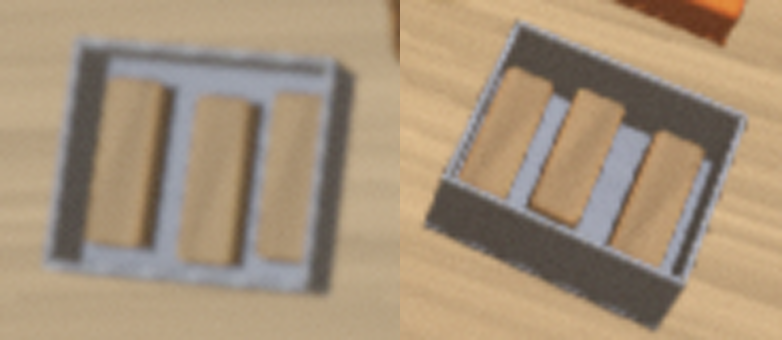

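All three blocks lie flat on the tub floor at crop columns 125, 215 and 290.

```bash
python3 -c "
from workcell import bot
print(bot.job_done())"
```

```text
the job is handed in; nothing more can be done
None
```

The job is handed in: the case lid stands open by itself, all three seam rollers are in the tray and all three sanding blocks in the tub, nothing else on the bench has visibly moved, and it took about 80 s.

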